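# Damp check on the sill to be painted next

## Robot

A 6-joint arm with a two-finger parallel gripper is mounted at the origin on the work surface. World frame = base frame: x ahead of the robot, y to its left, z up, the work surface at z = 0. Lengths are in m, angles in rad, forces in N, time in s.
With the tool pointing down it reaches from about 0.375 to 0.9 m from the base axis. Payload 3.1 kg.
Tool frame: the origin (TCP) lies on the centre line of the jaws, within the pads' length; the fingertips stand 19 mm ahead of it and the grasp point (between the pads) is the TCP; y points along the fingers, x is the direction in which the jaws open and shut, and the axes are right-handed (so a half turn about y gives the same grasp; the last joint's range is limited). The gripper opens to 85 mm and grips with 20 to 120 N. Pads are 22 mm wide; open, the fingers measure 114 mm over their backs; the gripper's body (76 mm by 85 mm) begins 54 mm behind the grasp point. The pads swing forward as they close: fully open they stand 13 mm farther back than shut.
Start: joints at [-1.401, 0.527, 1.433, -0, 1.181, -0.178], TCP at [0.213, -0.588, 0.25] pointing down, gripper open.
Joint ranges: [-3.08, 3.08], [-0.75, 2.2], [0.22, 2.44], [-1.43, 4.57], [0, 2.65], [-2.85, 2.85]. Speed limits (rad/s): [2.79, 2.79, 3.14, 3.14, 3.14, 3.14].

## Interface

Orientations are given as a unit quaternion [x, y, z, w].
In Python, from station import * gives the robot as it stands.
- The arm moves only by the tool step_arm, never from a script. Its argument "moves" is a list of rows, each a list of 7 numbers: the turn, a rotation vector about the tool's x, y, z in rad, then the shift along the tool's x, y, z in cm, then the closure, from -1 (fully open) to 1 (shut). A call has 1 to 12 rows; each row is the pose to reach, as a shift and turn from the pose measured when the call began, along the tool's axes at that moment; what a row does not reach only later rows make up. A row lasts 1/8 s, in which the tool goes at most 62.5 mm and 10.7 degrees, less where a joint would pass 70% of its speed; a pose out of reach is approached as far as the arm can. A call with a gripper value outside its range is refused whole. The fingers move at their own pace and stop on an object; "grip_force" is the grip in N (left out, the last holds). Time passes only in rows, so rows that repeat a pose let the fingers close. It gives the time, the measured TCP pose, the force and the opening at its end, in the units of the state.
- sense(): the state, without advancing time (a new reading comes with each control period).
- snapshot(name): name is "scene" or "side" or "wrist"; returns a dict with "frame" (420x560x3 uint8, red, green, blue), "z_map" (420x560 float32, m along the optical axis (not along the pixel's ray), 0 where there is no reading), "vfov" (degrees; the focal length in pixels is half the picture's height over the tangent of half this angle, whatever the lens; pixels are square), "cx", "cy" (the principal point, pixels), "xyz" and "orientation" of the camera in the world. Camera axes: x right, y down, z forward; pixel columns grow to the right and rows downward; lengths in m; the calibration is good to about 2 mm. A picture is of the moment at which its call begins.
- sign_off(): hands the job in, once; it reports no verdict.
The state is a dict: "t": time; "q": joint angles; "qd": joint speeds; "tau": joint torques, N m; "tcp_pos": TCP position; "tool_rot": TCP orientation; "force": force on the tool from outside, world axes, zero at the start; "ft_torque": the same for the moment, N m; "finger_gap": opening from 0.0 (shut) to 1.0 (fully open).
Only numpy, scipy, OpenCV 4.12 (cv2) and the standard library are available. Lean on these libraries where they do the work, as an engineer would, in place of code of your own. Each camera call takes 0.05 s, during which the arm holds its last target.

## Task

The paint tin stands on the window sill that is to be painted next; check that sill, and not the one with the screw jar, for damp. Lift the pen-shaped moisture probe out of its stand and set its spring tip on the ring pencilled on that sill's sloping face, with the probe square to the sloping face, pushing gently until the spring tip is about half way in. Finish while still holding it there, steady; do not touch the other sill with the probe, and leave everything else on the bench where it is.

Things in the scene. Friction and masses are not known exactly. Their poses are not given: they have to be found in the camera images.
- probe: pen-shaped moisture probe, 0.145 kg, upright in its stand at the start. Origin on its axis at the collar's underside; z along it to its blunt top (up at the start). Along z, mm: steel spring tip, 8 diameter, round end, -62 to -38; barrel, 22 diameter, -38 to 0; collar, 36 diameter, 0 to 8; round black rubber grip, 28 diameter, 8 to 95 (top). Grasp it by the rubber grip, from any side.
- probe_point (a point): the end of the probe's spring tip, on the probe's axis, 62 mm below the probe's origin when the tip is fully out; z axis as the probe's
- tip (a joint): how far the spring tip is pushed into the probe, m: 0 = fully out (as at the start), 0.016 = fully in (stop). A soft spring: 1.2 N starts it, plus 0.3 N per mm (half way, 8 mm: 3.6 N; at the stop: 6 N).
- stand: light grey block 64 x 64 x 72 mm high with a vertical 26 mm hole through its middle; fixed on the bench; origin under its centre. The probe's barrel hangs in the hole with its collar resting on the top, so the probe's origin is 72 mm above the bench; lift it straight up by more than 62 mm to clear the stand.
- sill_left: timber window sill fixed on the bench, robot's left; own x -55 to 75, own y -110 to 110 mm; origin under it on the bench. Inner 140 mm of length: face sloping 20 deg, 22 mm high at x = -55 (low edge, robot side), 62 mm at x = 55, and a level ledge 66 mm high behind (x 45 to 75). Outer 80 mm (towards own +y): level stool 66 mm high bearing the tin or the jar.
- sill_right: timber window sill fixed on the bench, robot's right; own x -55 to 75, own y -110 to 110 mm; origin under it on the bench. Inner 140 mm of length: face sloping 20 deg, 22 mm high at x = -55 (low edge, robot side), 62 mm at x = 55, and a level ledge 66 mm high behind (x 45 to 75). Outer 80 mm (towards own -y): level stool 66 mm high bearing the tin or the jar.
- sill_left_spot (a point): centre of the pencilled ring (22 mm across, dark line, dot in the middle) on the sloping face of the left sill, in the face; at x = -10, y = -45, z = 38 mm of the sill's frame. Its z axis points out of the face, square to it (up and 20 deg towards the sill's low edge); its x axis points straight up the slope, y level along the sill.
- sill_right_spot (a point): centre of the pencilled ring (22 mm across, dark line, dot in the middle) on the sloping face of the right sill, in the face; at x = -10, y = +45, z = 38 mm of the sill's frame. Its z axis points out of the face, square to it (up and 20 deg towards the sill's low edge); its x axis points straight up the slope, y level along the sill.
- tin: steel paint tin with a wire handle, 76 mm diameter, 85 mm high, loose; stands on the stool of one of the two sills (which one varies): that sill is the one to test. Origin under its centre.
- jar: small glass screw jar with a steel lid, 47 mm diameter, 60 mm high, loose; stands on the stool of the other sill. Origin under its centre.
- sander: cork sanding block 110 x 65 x 30 mm lying on the bench; origin under its centre. Bystander.
- screwdriver: screwdriver with black handle, about 200 mm long, lying on the bench. Bystander.
- tape: closed tape measure, grey case 70 x 40 x 65 mm, standing on the bench; origin under its centre. Bystander.
- offcut: wooden offcut 140 x 45 x 20 mm lying on the bench; origin under its centre. Bystander.
- hammer: hammer with wooden handle, about 280 mm long, lying to the robot's left. Bystander.
- mug: white mug, 76 mm wide, 85 mm high, on the bench beyond the tape measure; origin under its centre. Bystander.
Not all that is in view belongs to the job. Leave any green look-alike of the probe alone. Leave any red look-alike of the tin alone.

How it is judged:
By the outcome, as a careful person would: the job done as asked, in the order asked, and still so for the second after the job is handed in, while the arm keeps its last pose, push and grip.
It also fails if it takes over 35 s, if anything falls off the work surface, if the arm or the gripper's body presses on something with over 40 N, if the wrist force passes 120 N, or if a joint passes its speed limit or range.

## Working session

There is one attempt and no reset: what is moved stays moved. The work goes in short steps, Python scripts to look and compute and a tool call to move; the robot and the scene stay as the last step left them, time stands still between calls to the robot, and variables do not carry over. Pictures are saved under pics/ and viewed, and the job is handed in when it is done.

Besides the shell and the picture viewer there is one more tool, called after ">>>" by a JSON object that holds its "method" and its "body". step_arm: Moves the arm, as the interface text tells. Its arguments: {"type":"object","properties":{"moves":{"type":"array","items":{"type":"array","items":{"type":"number"}}},"grip_force":{"type":"number"}},"required":["moves"]}

```bash
ls; mkdir -p pics; cat > h.py <<'E'
from station import *
import numpy as np, cv2
from scipy.spatial.transform import Rotation as R
def shot(n,fn):
    s=snapshot(n); cv2.imwrite('pics/'+fn,s['frame'][:,:,::-1]); np.save('pics/'+fn+'.npy',s,allow_pickle=True); return s
def ld(fn): return np.load('pics/'+fn+'.npy',allow_pickle=True).item()
def cloud(s):
    h,w=s['z_map'].shape; f=h/2/np.tan(np.radians(s['vfov'])/2)
    u,v=np.meshgrid(np.arange(w),np.arange(h)); z=s['z_map'].astype(float)
    P=np.stack([(u-s['cx'])/f*z,(v-s['cy'])/f*z,z],-1)
    W=P@R.from_quat(s['orientation']).as_matrix().T+np.array(s['xyz']); W[z==0]=np.nan; return W
E
python3 - <<'E'
from h import *
for n in ['scene','side','wrist']:
    s=shot(n,n+'1.png'); print(n,s['vfov'],s['xyz'],s['orientation'],s['cx'],s['cy'])
print(sense())
E
```

```text
pics
scene 48.62888495307429 [0.94244703 0.78542315 0.94140637] [ 0.22103382  0.89464029 -0.37758284 -0.09052074] 281.1118045730224 211.75811034455208
side 45.74656834213773 [0.14917307 0.90956833 1.01896087] [-0.16845654  0.90328152 -0.38544547  0.08447886] 273.51643411808186 219.40921558530763
wrist 70.05078248457863 [ 0.28172894 -0.56251745  0.37369044] [ 0.81036348 -0.56766104 -0.08444308  0.1180735 ] 279.91863823299633 208.90934024902396
{'t': 0.15, 'q': array([-1.40151728e+00,  5.28248387e-01,  1.43362412e+00,  2.67567901e-05,
        1.18137102e+00, -1.78483961e-01]), 'qd': array([-0.00076333, -0.00231864, -0.00578309,  0.0002759 ,  0.00183076,
       -0.00042564]), 'tau': array([ 4.60619576e-04, -4.42743981e+01, -1.78276527e+01, -2.72547322e-04,
        5.64538816e-03, -9.31896011e-06]), 'tcp_pos': array([ 0.21295272, -0.58705396,  0.24955585]), 'tool_rot': array([-0.5785406 ,  0.40636443, -0.40555523,  0.57938215]), 'force': array([-0.28263647, -0.67889789, -0.27828822]), 'ft_torque': array([ 0.03342222, -0.01564961, -0.02520016]), 'finger_gap': 1.003853913805434}
```

View pics/scene1.png

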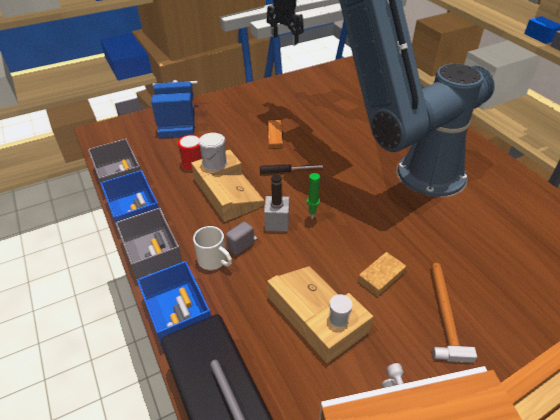

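View pics/side1.png

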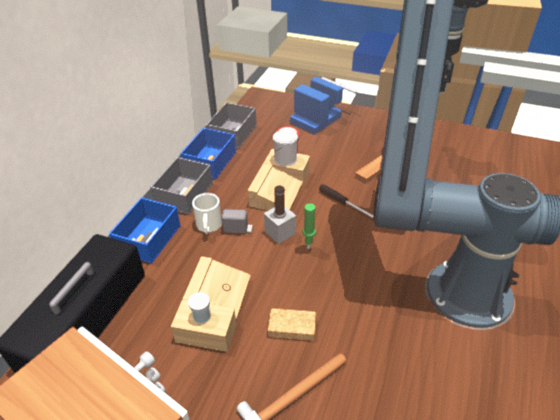

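View pics/wrist1.png

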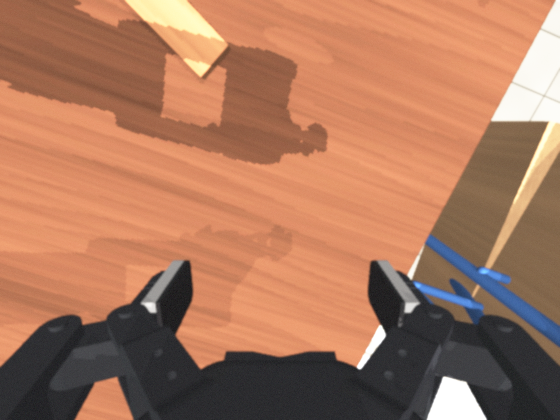

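The scene view shows the larger grey tin on the right sill (212,152), the jar on the left sill (340,310), the probe in its stand (277,200), and green and red decoys at (314,190) and (190,150). Next I'll measure poses.

```bash
python3 - <<'E'
from h import *
for fn in ['scene1.png','side1.png']:
    s=ld(fn);W=cloud(s)
    pts={'scene1.png':dict(ringR=(240,188),ringL=(312,287),tintop=(212,140),jartop=(340,301),probetop=(277,179),green=(314,177),stand=(286,205)),
     'side1.png':dict(ringL=(226,287),tintop=(286,137),jartop=(199,300),probetop=(279,190),green=(309,208))}[fn]
    for k,(u,v) in pts.items(): print(fn,k,W[v,u].round(4))
    def reg(lo,hi):
        m=np.all((W>lo)&(W<hi),-1); return W[m]
    # probe grip
    for zlo,zhi in [(.1,.12),(.12,.14),(.14,.16),(.164,.175)]:
        p=reg([.4,-.2,zlo],[.75,.1,zhi]); 
        np.set_printoptions(suppress=True,precision=4)
        c=p[np.linalg.norm(p[:,:2]-W[pts['probetop'][1],pts['probetop'][0]][:2],axis=1)<.04]
        print(zlo,len(c),c.mean(0),c.min(0),c.max(0))
    u,v=pts['tintop'];c=W[v,u];p=W[(np.linalg.norm(W[...,:2]-c[:2],axis=-1)<.08)&(W[...,2]>.1)]; print('tin ext',p.min(0),p.max(0))
    u,v=pts['jartop'];c=W[v,u];p=W[(np.linalg.norm(W[...,:2]-c[:2],axis=-1)<.08)&(W[...,2]>.08)]; print('jar ext',p.min(0),p.max(0))
    im=cv2.resize(s['frame'][:,:,::-1][120:260,170:330] if fn[1]=='c' else s['frame'][:,:,::-1][120:260,230:390],None,fx=5,fy=4.2*5/4.2,interpolation=cv2.INTER_CUBIC)
    cv2.imwrite('pics/z_'+fn,im[:600])
E
```

```text
scene1.png ringR [ 0.5802 -0.1745  0.0448]
scene1.png ringL [0.573  0.2284 0.0425]
scene1.png tintop [ 0.6121 -0.2815  0.1581]
scene1.png jartop [0.574  0.339  0.1266]
scene1.png probetop [ 0.5316 -0.0302  0.1678]
scene1.png green [4.392e-01 4.000e-04 1.608e-01]
scene1.png stand [ 0.5094 -0.0222  0.0726]
0.1 55 [ 0.5354 -0.0276  0.11  ] [ 0.5222 -0.0396  0.1001] [ 0.5456 -0.0213  0.1196]
0.12 56 [ 0.5349 -0.0267  0.1303] [ 0.5223 -0.0359  0.1203] [ 0.5453 -0.0215  0.1398]
0.14 59 [ 0.535  -0.0268  0.1501] [ 0.5225 -0.036   0.1402] [ 0.5451 -0.0205  0.1596]
0.164 71 [ 0.5308 -0.0343  0.1683] [ 0.518  -0.0515  0.1641] [ 0.5444 -0.02    0.1721]
tin ext [ 0.5722 -0.3279  0.1   ] [ 0.6486 -0.2497  0.1592]
jar ext [0.5521 0.3209 0.0801] [0.5995 0.3692 0.131 ]
side1.png ringL [0.5727 0.2282 0.0375]
side1.png tintop [ 0.6042 -0.2846  0.1521]
side1.png jartop [0.576  0.3432 0.1241]
side1.png probetop [ 0.5269 -0.0269  0.167 ]
side1.png green [0.4332 0.0015 0.1562]
0.1 51 [ 0.5258 -0.0256  0.1098] [ 0.5162 -0.0404  0.1007] [ 0.5396 -0.0193  0.1198]
0.12 68 [ 0.5258 -0.0258  0.1313] [ 0.5154 -0.0419  0.1203] [ 0.544  -0.0164  0.14  ]
0.14 52 [ 0.5266 -0.0256  0.1511] [ 0.5156 -0.0395  0.142 ] [ 0.543  -0.0189  0.1596]
0.164 57 [ 0.5292 -0.0322  0.1671] [ 0.5166 -0.0465  0.1641] [ 0.5423 -0.017   0.1703]
tin ext [ 0.5723 -0.3279  0.1004] [ 0.6455 -0.2483  0.1568]
jar ext [0.5516 0.3236 0.08  ] [0.5995 0.3713 0.1311]
```

```bash
python3 - <<'E'
from h import *
np.set_printoptions(suppress=True,precision=4)
from scipy.optimize import least_squares
s=ld('scene1.png');f=210/np.tan(np.radians(s['vfov'])/2)
def fit(W,c,name):
    m=(np.linalg.norm(W[...,:2]-c,axis=-1)<.045)&(W[...,2]<.0605)&(W[...,2]>.02)
    P=W[m]
    for _ in range(4):
        q=P.mean(0);n=np.linalg.svd(P-q)[2][2];n*=np.sign(n[2]);d=(P-q)@n;P=P[abs(d)<max(.003,2*d.std())]
    print(name,len(P),n,'tilt',np.degrees(np.arccos(n[2])),'yaw(up-slope)',np.degrees(np.arctan2(-n[1],-n[0])),'resid',d.std(), 'z at c',q[2]-((c-q[:2])@n[:2])/n[2])
for fn in ['scene1.png','side1.png']:
    W=cloud(ld(fn)); fit(W,np.array([.58,-.1745]),fn+'R'); fit(W,np.array([.573,.228]),fn+'L')
E
```

```text
scene1.pngR 393 [-0.3368 -0.0136  0.9415] tilt 19.697567204960478 yaw(up-slope) 2.3174240597382845 resid 0.001303265900452028 z at c 0.04114234453346492
scene1.pngL 743 [-0.3375 -0.0503  0.94  ] tilt 19.951087223876222 yaw(up-slope) 8.47327647047249 resid 0.0012175999003147776 z at c 0.040451623216311364
side1.pngR 299 [-0.3383 -0.0203  0.9408] tilt 19.810475896993324 yaw(up-slope) 3.438904200202358 resid 0.0017342524869696054 z at c 0.03854143526515557
side1.pngL 765 [-0.3422 -0.0553  0.938 ] tilt 20.279940143234832 yaw(up-slope) 9.178214294305253 resid 0.0016193645717974758 z at c 0.03918446797188678
```

View pics/z_scene1.png

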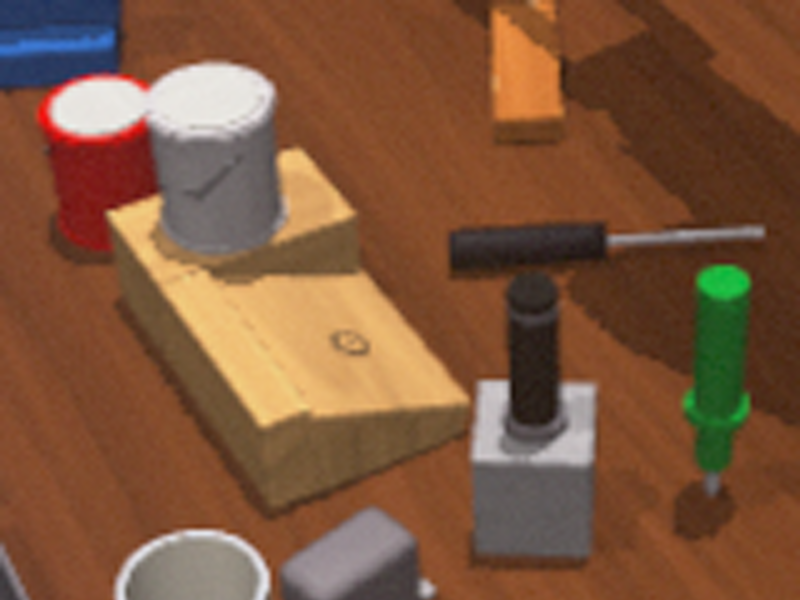

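View pics/z_side1.png

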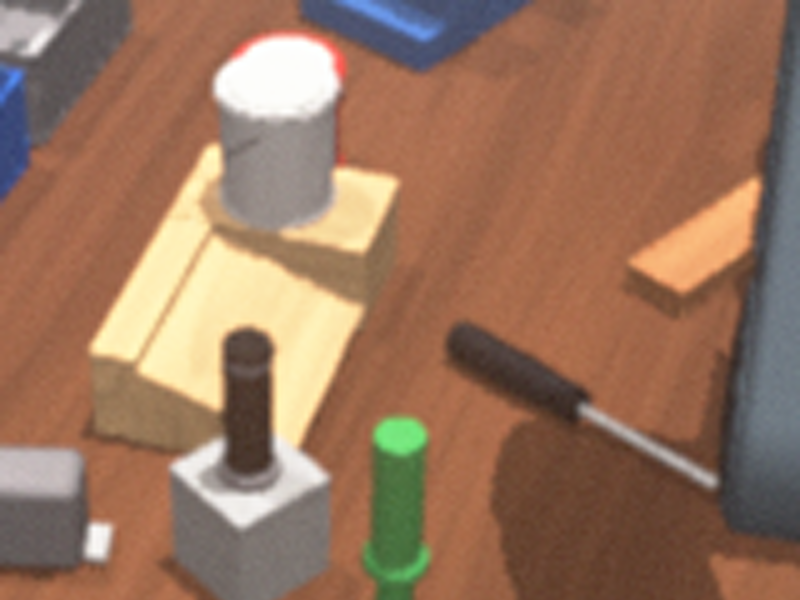

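```bash
python3 - <<'E'
from h import *
np.set_printoptions(suppress=True,precision=4)
st=sense();T=R.from_quat(st['tool_rot']);print(T.as_matrix())
s=ld('wrist1.png');C=R.from_quat(s['orientation'])
print('cam in tool',T.inv().apply(np.array(s['xyz'])-st['tcp_pos']));print((T.inv()*C).as_matrix())
E
```

```text
[[ 0.3408 -0.0003  0.9401]
 [-0.9401  0.0016  0.3408]
 [-0.0016 -1.      0.0003]]
cam in tool [ 0.0002 -0.1241  0.0731]
[[ 1.      0.0008 -0.001 ]
 [ 0.0012 -0.2875  0.9578]
 [ 0.0005 -0.9578 -0.2875]]
```

```bash
cat >> h.py <<'E'
def pl(pos,rot):
    st=sense();T=R.from_quat(st['tool_rot'])
    print('turn',(T.inv()*rot).as_rotvec().round(4),'shift cm',(T.inv().apply(np.array(pos)-st['tcp_pos'])*100).round(3))
def rot(yaw,n=None,ysgn=1):
    # tool y = -n (pointing into face); tool z nearest horizontal dir at yaw
    n=np.array([0,0,1.]) if n is None else np.array(n)/np.linalg.norm(n)
    y=-n; z=np.array([np.cos(yaw),np.sin(yaw),0]); z-=z@y*y; z/=np.linalg.norm(z); x=np.cross(y,z)
    return R.from_matrix(np.stack([x,y,z],1))
E
python3 -c "
from h import *
pl([.56,-.13,.30],rot(np.pi/2))"
```

```text
turn [-1.300e-03 -1.223e+00 -1.200e-03] shift cm [-31.151  -4.979  48.205]
```

>>> {"method": "step_arm", "body": {"moves": [[0,-0.15,0,-3.1,-0.5,4.8,-1],[0,-0.3,0,-6.2,-1,9.6,-1],[0,-0.45,0,-9.3,-1.5,14.4,-1],[0,-0.6,0,-12.4,-2,19.2,-1],[0,-0.75,0,-15.5,-2.5,24,-1],[0,-0.9,0,-18.6,-3,28.8,-1],[0,-1.05,0,-21.7,-3.5,33.6,-1],[0,-1.22,0,-24.8,-4,38.4,-1],[0,-1.22,0,-28,-4.5,43.2,-1],[0,-1.22,0,-31.2,-5,48.2,-1],[0,-1.22,0,-31.2,-5,48.2,-1],[0,-1.22,0,-31.2,-5,48.2,-1]], "grip_force": 60}}

```text
t: 1.65
tcp_pos: [0.5593, -0.1294, 0.2997]
tool_rot: [-0.707, 0.001, -0.0, 0.708]
force: [-0.2, -0.0, -0.7]
finger_gap: 1.0
```

```bash
python3 -c "
from h import *
print(sense()['tcp_pos'],sense()['q'],sense()['qd'],sense()['t']);s=shot('wrist','wrist2.png');print(sense()['tcp_pos'])
pl([.56,-.13,.30],rot(np.pi/2))"
```

```text
[ 0.55925523 -0.12942017  0.29974195] [-4.22353499e-01  4.05202915e-01  1.50242329e+00  7.46289304e-04
  1.23616388e+00 -4.20525210e-01] [-0.0335796  -0.00561511  0.00835949  0.00209311 -0.00208351  0.00035554] 1.65
[ 0.55898372 -0.13011533  0.29975158]
turn [-0.0016 -0.0036 -0.0017] shift cm [ 0.102 -0.025  0.012]
```

View pics/wrist2.png

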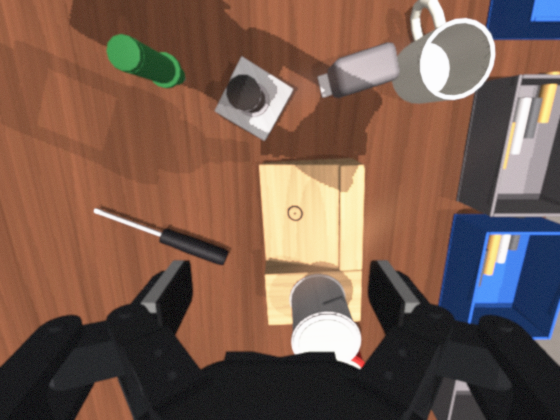

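The wrist view shows the ring at (295,213), the probe's top at (245,92), and the tin on this sill. I'll refine the positions.

```bash
python3 - <<'E'
from h import *
np.set_printoptions(suppress=True,precision=4)
s=ld('wrist2.png');W=cloud(s)
g=cv2.cvtColor(s['frame'],cv2.COLOR_RGB2GRAY).astype(float)
# ring centroid
sub=g[198:229,280:311];bg=cv2.GaussianBlur(g,(0,0),12)[198:229,280:311]
w=np.clip(bg-sub-15,0,None);yy,xx=np.mgrid[198:229,280:311]
u,v=(w*xx).sum()/w.sum(),(w*yy).sum()/w.sum();print('ring px',u,v)
f=210/np.tan(np.radians(s['vfov'])/2);C=R.from_quat(s['orientation'])
def onz(u,v,z):
    d=C.apply([(u-s['cx'])/f,(v-s['cy'])/f,1]);return np.array(s['xyz'])+d*(z-s['xyz'][2])/d[2]
print('ring',onz(u,v,.038),onz(u,v,.041),W[212:215,294:297].mean((0,1)))
c=onz(u,v,.038)[:2]
# plane: sloping region
m=np.zeros(g.shape,bool);m[168:265,267:335]=True;P=W[m];P=P[np.isfinite(P).all(1)]
q=P.mean(0);n=np.linalg.svd(P-q)[2][2];n*=np.sign(n[2]);print('n',n,np.degrees(np.arccos(n[2])),np.degrees(np.arctan2(-n[1],-n[0])),((P-q)@n).std(),'z@c',q[2]-((c-q[:2])@n[:2])/n[2])
# sill footprint: above-ground points wooden -> low edge line
E=[]
for r in range(170,262,4):
    row=W[r,235:300,2]; 
    k=np.where(row>.013)[0]
    if len(k): E.append(onz(235+k[0],r,.022)[:2])
E=np.array(E);p=np.polyfit(E[:,1],E[:,0],1);print('low edge x=',p,'yaw deg',-np.degrees(np.arctan(p[0])),(E[:,0]-np.polyval(p,E[:,1])).std(), 'ring-lowedge',c[0]-np.polyval(p,c[1]))
# probe
top=(np.abs(W[...,2]-.167)<.006)&(np.hypot(W[...,0]-.53,W[...,1]+.033)<.03)
P=W[top];vv,uu=np.where(top);print('top',len(P),P.mean(0),np.median(P,0),uu.mean(),vv.mean())
g2=s['frame'][75:130,205:305,::-1];cv2.imwrite('pics/zp.png',cv2.resize(g2,None,fx=8,fy=8,interpolation=cv2.INTER_CUBIC))
pts=W[(np.abs(W[...,2]-.072)<.006)&(np.hypot(W[...,0]-.53,W[...,1]+.033)<.06)]
r=cv2.minAreaRect((pts[:,:2]*1000).astype(np.float32));print('stand top',r)
E
```

```text
ring px 294.72750282090755 212.17854513258854
ring [ 0.5784 -0.1761  0.038 ] [ 0.5783 -0.1752  0.041 ] [ 0.5787 -0.1765  0.0404]
n [-0.3367 -0.0141  0.9415] 19.693452011118445 2.4057777310578445 0.0011106027753278653 z@c 0.03910849807612415
low edge x= [-0.0504  0.5246] yaw deg 2.8842746183084875 0.00041308811697873327 ring-lowedge 0.04501189495971414
top 993 [ 0.5293 -0.0351  0.1674] [ 0.5292 -0.0353  0.1675] 242.69889224572003 91.58710976837865
stand top ((528.5736694335938, -34.640541076660156), (64.16700744628906, 64.29414367675781), 59.525054931640625)
```

View pics/zp.png

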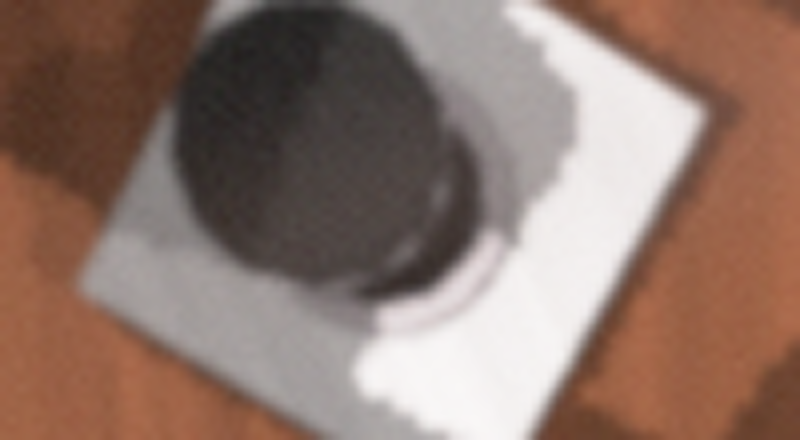

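```bash
python3 -c "
from h import *
pl([.529,-.035,.134],rot(np.pi/2))"
```

```text
turn [-0.0016 -0.0036 -0.0017] shift cm [-3.004 16.596  9.474]
```

>>> {"method": "step_arm", "body": {"moves": [[-0.002,-0.004,-0.002,-1.5,1,5,-1],[-0.002,-0.004,-0.002,-3,3,9.5,-1],[-0.002,-0.004,-0.002,-3,5,9.5,-1],[-0.002,-0.004,-0.002,-3,7,9.5,-1],[-0.002,-0.004,-0.002,-3,10,9.5,-1],[-0.002,-0.004,-0.002,-3,13,9.5,-1],[-0.002,-0.004,-0.002,-3,15.5,9.5,-1],[-0.002,-0.004,-0.002,-3,16.6,9.5,-1],[-0.002,-0.004,-0.002,-3,16.6,9.5,-1],[-0.002,-0.004,-0.002,-3,16.6,9.5,-1]]}}

```text
t: 2.95
tcp_pos: [0.5296, -0.0353, 0.1348]
tool_rot: [0.707, 0.001, 0.001, -0.707]
force: [0.0, 0.8, 0.3]
finger_gap: 1.002
```

```bash
python3 -c "
from h import *
print(sense()['tcp_pos'],sense()['force']);s=shot('wrist','wrist3.png')
pl([.529,-.035,.134],rot(np.pi/2))"
```

```text
[ 0.52961446 -0.03533518  0.13480861] [0.01780108 0.84544598 0.33847902]
turn [0.001  0.0001 0.0025] shift cm [-0.074  0.099  0.019]
```

View pics/wrist3.png

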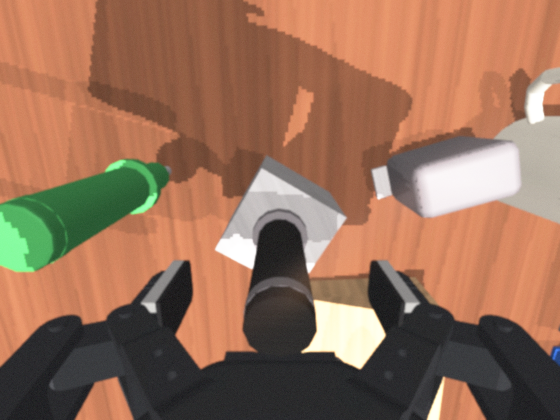

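The probe is centred between the open jaws (column 280). I'll close on it.

>>> {"method": "step_arm", "body": {"moves": [[0,0,0,0,0,0,0],[0,0,0,0,0,0,0.3],[0,0,0,0,0,0,1],[0,0,0,0,0,0,1],[0,0,0,0,0,0,1],[0,0,0,0,0,0,1],[0,0,0,0,0,0,1],[0,0,0,0,0,0,1]], "grip_force": 60}}

```text
t: 4.0
tcp_pos: [0.5296, -0.0351, 0.1353]
tool_rot: [0.707, 0.001, 0.001, -0.707]
force: [-0.9, 0.2, 4.8]
finger_gap: 0.319
```

```bash
python3 -c "
from h import *
x=sense();print(x['tcp_pos'],x['force'],x['ft_torque'],x['finger_gap'])
pl([.529,-.035,.134],rot(np.pi/2))"
```

```text
[ 0.52961018 -0.03512669  0.1353281 ] [-0.92925971  0.21048417  4.84236007] [0.04378828 0.23102466 0.05054713] 0.31885280462291593
turn [0.0009 0.0001 0.0023] shift cm [-0.061  0.133  0.013]
```

>>> {"method": "step_arm", "body": {"moves": [[0,0,0,0,-1,0,1],[0,0,0,0,-3,0,1],[0,0,0,0,-5.5,0,1],[0,0,0,0,-8,0,1],[0,0,0,0,-10.5,0,1],[0,0,0,0,-13,0,1],[0,0,0,0,-14,0,1],[0,0,0,0,-14,0,1],[0,0,0,0,-14,0,1]]}}

```text
t: 5.12
tcp_pos: [0.5285, -0.0348, 0.2742]
tool_rot: [0.707, 0.0, -0.0, -0.707]
force: [0.4, -0.3, -1.1]
finger_gap: 0.31
```

```bash
python3 -c "
from h import *
x=sense();print(x['tcp_pos'],x['force'],x['ft_torque'],x['finger_gap'])
for n in ['scene','side','wrist']: shot(n,n+'4.png')
for n in ['scene4.png','side4.png']:
    s=ld(n)
    f=210/np.tan(np.radians(s['vfov'])/2);C=R.from_quat(s['orientation'])
    p=C.inv().apply(x['tcp_pos']-np.array(s['xyz']));u,v=int(s['cx']+f*p[0]/p[2]),int(s['cy']+f*p[1]/p[2]);print(n,u,v)
    cv2.imwrite('pics/z_'+n,cv2.resize(s['frame'][max(v-40,0):v+70,u-60:u+60,::-1],None,fx=5,fy=5,interpolation=cv2.INTER_CUBIC))
"
```

```text
[ 0.52854094 -0.03479088  0.27422205] [ 0.38756533 -0.26112197 -1.06330652] [ 0.0301463  -0.01745972  0.01748802] 0.3101610473823966
scene4.png 276 143
side4.png 278 155
```

View pics/z_scene4.png

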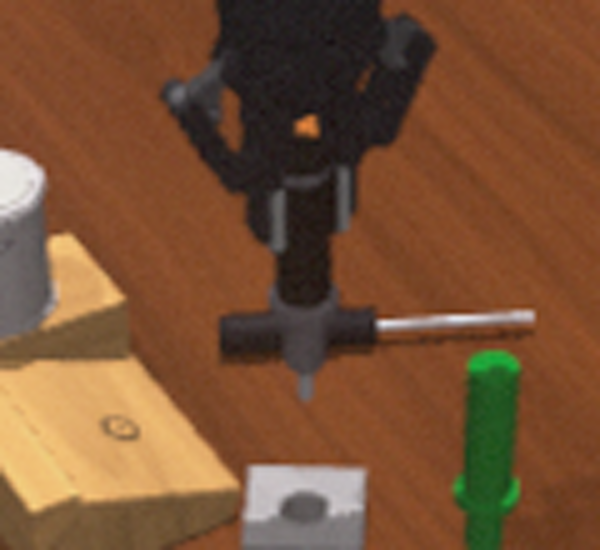

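View pics/z_side4.png

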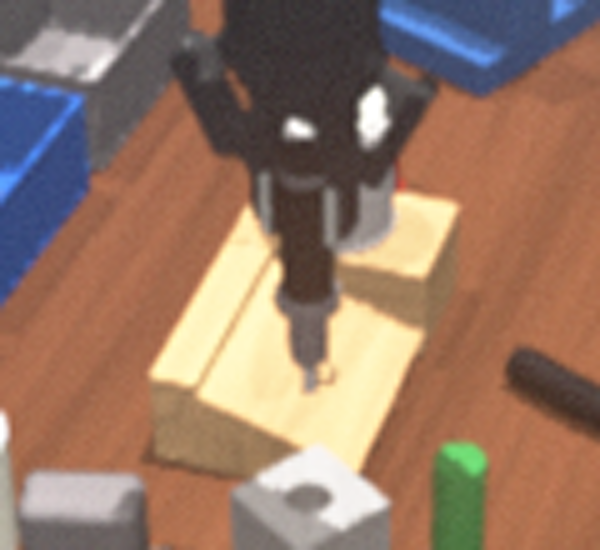

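View pics/wrist4.png

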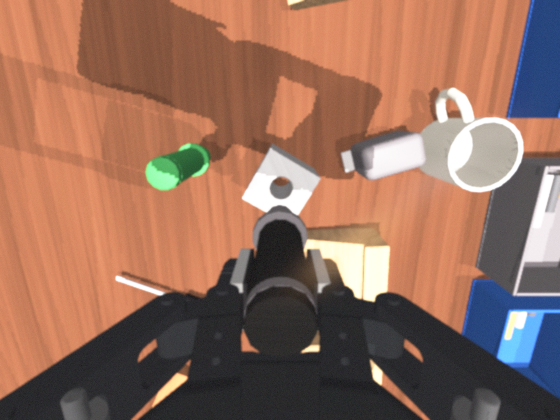

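```bash
cat > tri.py <<'E'
from h import *
def Pm(s):
    f=210/np.tan(np.radians(s['vfov'])/2);Rw=R.from_quat(s['orientation']).as_matrix().T
    return np.array([[f,0,s['cx']],[0,f,s['cy']],[0,0,1]])@np.c_[Rw,-Rw@np.array(s['xyz'])]
def tri(a,b,ua,ub):
    X=cv2.triangulatePoints(Pm(a),Pm(b),np.array(ua,float).reshape(2,1),np.array(ub,float).reshape(2,1))[:,0];return X[:3]/X[3]
def proj(s,X):
    p=Pm(s)@np.r_[X,1];return p[:2]/p[2]
E
python3 - <<'E'
from tri import *
np.set_printoptions(suppress=True,precision=4)
a,b=ld('scene4.png'),ld('side4.png');x=sense()
print('tip',tri(a,b,(277,182.6),(280.4,192.6)))
T=R.from_quat(x['tool_rot']);
for z in [62,0,-38,-62]:
    X=x['tcp_pos']+T.apply([0,(62-z)/1000,0]);print(z,X,proj(a,X),proj(b,X))
# fit axis via depth clouds: points of grip/barrel in band
for s,n in((a,'scene'),(b,'side')):
    W=cloud(s)
    for lo,hi in [(.15,.17),(.175,.21),(.212,.219),(.221,.25)]:
        m=(W[...,2]>lo)&(W[...,2]<hi)&(np.hypot(W[...,0]-.5285,W[...,1]+.0348)<.03);P=W[m]
        if len(P): 
            # closest-surface centre: robust circle fit w/ direction to camera
            r={.15:.004,.175:.011,.212:.018,.221:.014}[lo]
            from scipy.optimize import least_squares
            g=least_squares(lambda c:np.hypot(P[:,0]-c[0],P[:,1]-c[1])-r,[.5285,-.0348],loss='soft_l1',f_scale=.001)
            print(n,lo,len(P),g.x)
# calibration of scene/side relative: stand hole, ring
print('ring pred',proj(a,[.5784,-.176,.0385]),proj(b,[.5784,-.176,.0385]))
E
```

```text
tip [ 0.5277 -0.0385  0.1481]
62 [ 0.5288 -0.0349  0.2743] [276.6757 143.8374] [278.7774 155.2235]
0 [ 0.5288 -0.0349  0.2123] [276.9541 164.0309] [279.1451 174.6303]
-38 [ 0.5288 -0.0349  0.1743] [277.1148 175.6829] [279.3587 185.9039]
-62 [ 0.5288 -0.0349  0.1503] [277.2127 182.7787] [279.4893 192.7964]
scene 0.15 14 [ 0.5285 -0.0361]
scene 0.175 80 [ 0.5289 -0.0368]
scene 0.212 27 [ 0.5281 -0.0369]
scene 0.221 115 [ 0.5288 -0.0366]
side 0.15 14 [ 0.5284 -0.0341]
side 0.175 69 [ 0.5291 -0.0344]
side 0.212 44 [ 0.5292 -0.0371]
side 0.221 97 [ 0.5291 -0.035 ]
ring pred [240.4943 189.1244] [281.5769 188.838 ]
```

```bash
cat >> h.py <<'E'
SP=np.array([.5785,-.176,.0385]);yw=np.radians(2.8);t20=np.radians(20)
N=np.array([-np.sin(t20)*np.cos(yw),-np.sin(t20)*np.sin(yw),np.cos(t20)])
RT=rot(np.pi/2+yw,N)
E
python3 -c "
from h import *
pl(SP+.145*N,RT)"
```

```text
turn [ 0.0089 -0.0482 -0.3488] shift cm [  0.015   9.958 -14.353]
```

>>> {"method": "step_arm", "body": {"moves": [[0.001,-0.006,-0.05,0,0,-2,1],[0.003,-0.015,-0.11,0,0,-5,1],[0.004,-0.025,-0.18,0,0,-8,1],[0.006,-0.035,-0.25,0,0.5,-11,1],[0.008,-0.043,-0.31,0,1.5,-13.5,1],[0.009,-0.048,-0.349,0,3,-14.4,1],[0.009,-0.048,-0.349,0,5,-14.4,1],[0.009,-0.048,-0.349,0,7,-14.4,1],[0.009,-0.048,-0.349,0,9,-14.4,1],[0.009,-0.048,-0.349,0,10,-14.4,1],[0.009,-0.048,-0.349,0,10,-14.4,1],[0.009,-0.048,-0.349,0,10,-14.4,1]]}}

```text
t: 6.78
tcp_pos: [0.5292, -0.1791, 0.1749]
tool_rot: [-0.693, -0.14, -0.106, 0.699]
force: [0.3, 0.0, -1.4]
finger_gap: 0.316
```

```bash
python3 -c "
from tri import *
x=sense();print(x['tcp_pos'],x['force'],x['ft_torque'],x['finger_gap'],x['t'])
pl(SP+.145*N,RT)
T=R.from_quat(x['tool_rot']);tip=x['tcp_pos']+T.apply([0,.125,0]);print('tip',tip)
for n in ['scene','side','wrist']: shot(n,n+'5.png')
for n in ['scene5.png','side5.png']:
    s=ld(n);c=proj(s,SP);print(n,c,proj(s,tip));u,v=c.round().astype(int)
    cv2.imwrite('pics/z_'+n,cv2.resize(s['frame'][v-50:v+25,u-50:u+50,::-1],None,fx=8,fy=8,interpolation=cv2.INTER_CUBIC))
"
```

```text
[ 0.52921719 -0.17914527  0.17486354] [ 0.29931199  0.00271514 -1.44200503] [0.01876966 0.23813152 0.00844975] 0.31552181876774166 6.775
turn [0.0006 0.     0.0011] shift cm [-0.024  0.003  0.073]
tip [ 0.57204539 -0.17712023  0.057447  ]
scene5.png [240.46304933 189.13502574] [241.90632459 183.33204945]
side5.png [281.54631126 188.83077977] [283.59606366 184.27995489]
```

View pics/z_scene5.png

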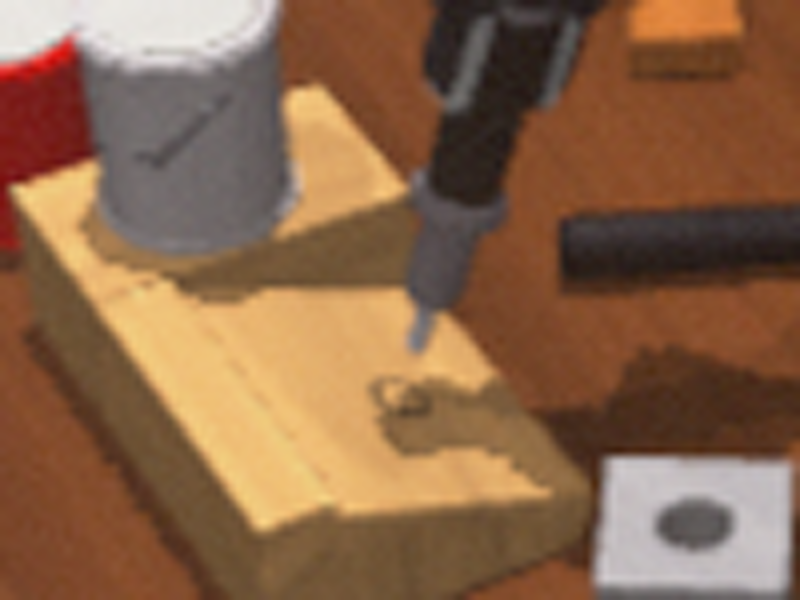

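View pics/z_side5.png

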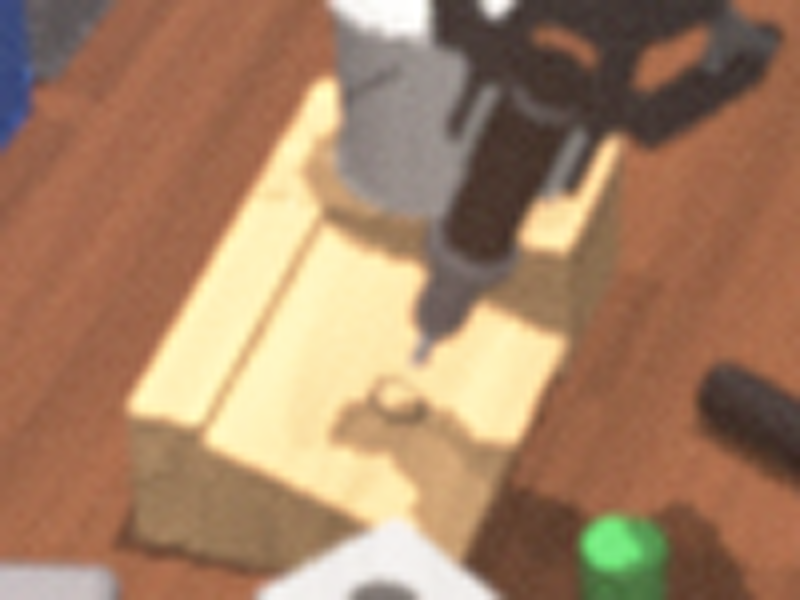

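View pics/wrist5.png

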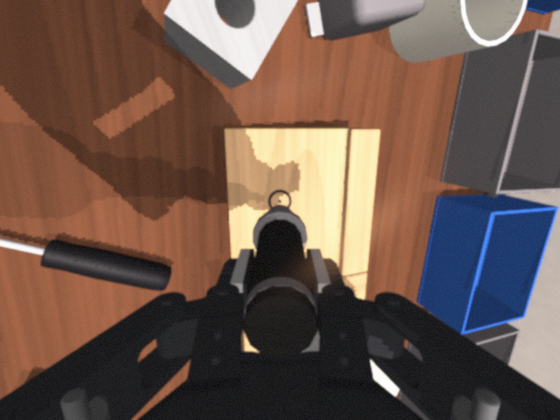

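```bash
python3 - <<'E'
from tri import *
np.set_printoptions(suppress=True,precision=4)
a,b,w=ld('scene5.png'),ld('side5.png'),ld('wrist5.png')
x=sense();T=R.from_quat(x['tool_rot'])
tip=tri(a,b,(242.2,182.9),(284.5,184.0));r=tri(a,b,(240.2,188.6),(281.75,188.75))
print('tip',tip,'ring',r,'diff',r-tip,'nominal diff',SP-x['tcp_pos']-T.apply([0,.125,0]))
d=r-tip;print('in tool cm',T.inv().apply(d)*100)
g=cv2.cvtColor(w['frame'],cv2.COLOR_RGB2GRAY)
cv2.imwrite('pics/zw5.png',cv2.resize(w['frame'][170:230,240:320,::-1],None,fx=10,fy=10,interpolation=cv2.INTER_CUBIC))
print('pred ring px wrist',proj(w,SP))
W=cloud(w);P=W[140:190,240:335].reshape(-1,3);q=P.mean(0);n=np.linalg.svd(P-q)[2][2];n*=np.sign(n[2]);print('n',n,N,'h of tip',(x['tcp_pos']+T.apply([0,.125,0])-q)@n, 'SP off',(SP-q)@n)
E
```

```text
tip [ 0.5701 -0.1796  0.0568] ring [ 0.5783 -0.1778  0.0382] diff [ 0.0082  0.0018 -0.0186] nominal diff [ 0.0064  0.0011 -0.0192]
in tool cm [0.1398 2.0311 0.143 ]
pred ring px wrist [279.2297 200.1122]Traceback (most recent call last):
  File "<stdin>", line 11, in <module>
    u, s, vh = gufunc(a, signature=signature)
               ~~~~~~^^^^^^^^^^^^^^^^^^^^^^^^
    raise LinAlgError("SVD did not converge")
numpy.linalg.LinAlgError: SVD did not converge
```

View pics/zw5.png

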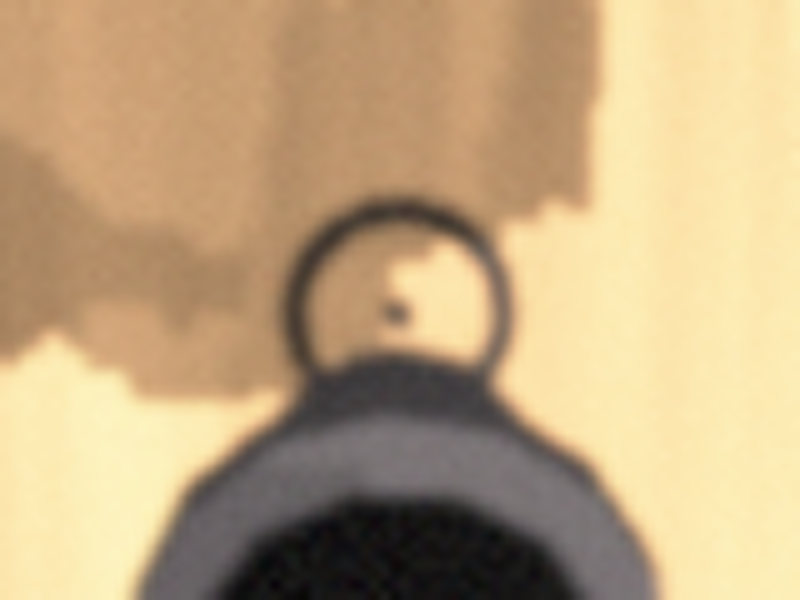

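The wrist view shows the ring's dot at (279.3,200.9), in line with the probe (column 280) and within 1 px of the prediction. I'll descend part way and check the force.

>>> {"method": "step_arm", "body": {"moves": [[0.001,0,0.001,-0.01,0.3,0.08,1],[0.001,0,0.001,-0.01,0.8,0.08,1],[0.001,0,0.001,-0.01,1.3,0.08,1],[0.001,0,0.001,-0.01,1.6,0.08,1],[0.001,0,0.001,-0.01,1.9,0.08,1],[0.001,0,0.001,-0.01,2.2,0.08,1],[0.001,0,0.001,-0.01,2.4,0.08,1],[0.001,0,0.001,-0.01,2.4,0.08,1],[0.001,0,0.001,-0.01,2.4,0.08,1],[0.001,0,0.001,-0.01,2.4,0.08,1]]}}

```text
t: 8.18
tcp_pos: [0.5372, -0.1779, 0.1527]
tool_rot: [-0.693, -0.14, -0.106, 0.699]
force: [-1.3, -0.1, 0.7]
finger_gap: 0.312
```

```bash
python3 - <<'E'
from tri import *
np.set_printoptions(suppress=True,precision=4)
x=sense();print(x['tcp_pos'],x['force'],x['ft_torque'],x['finger_gap'],x['t'])
T=R.from_quat(x['tool_rot']);print('axial N',(x['force']-[.3,0,-1.44])@N,'height TCP',(x['tcp_pos']-SP)@N, 'lateral', T.inv().apply(x['tcp_pos']-SP)*1000)
pl(SP+.117*N,RT)
for n in ['scene','side','wrist']: shot(n,n+'6.png')
for n in ['scene6.png','side6.png']:
    s=ld(n);c=proj(s,SP);print(n,c);u,v=c.round().astype(int)
    cv2.imwrite('pics/z_'+n,cv2.resize(s['frame'][v-45:v+15,u-40:u+40,::-1],None,fx=10,fy=10,interpolation=cv2.INTER_CUBIC))
w=ld('wrist6.png');cv2.imwrite('pics/zw6.png',cv2.resize(w['frame'][170:290,220:340,::-1],None,fx=5,fy=5,interpolation=cv2.INTER_CUBIC))
for _ in range(3): print(sense()['force'])
E
```

```text
[ 0.5372 -0.1779  0.1527] [-1.303  -0.0536  0.6604] [-0.0109  0.404  -0.0068] 0.3121827064593364 8.175
axial N 2.5222870268429203 height TCP 0.12140309153012749 lateral [   0.2887 -121.403     0.0919]
turn [-0.0001  0.0002  0.0005] shift cm [-0.023  0.44  -0.008]
scene6.png [240.463 189.135]
side6.png [281.5463 188.8308]
[-1.3787 -0.2159  1.1484]
[-1.3787 -0.2159  1.1484]
[-1.3787 -0.2159  1.1484]
```

View pics/z_scene6.png

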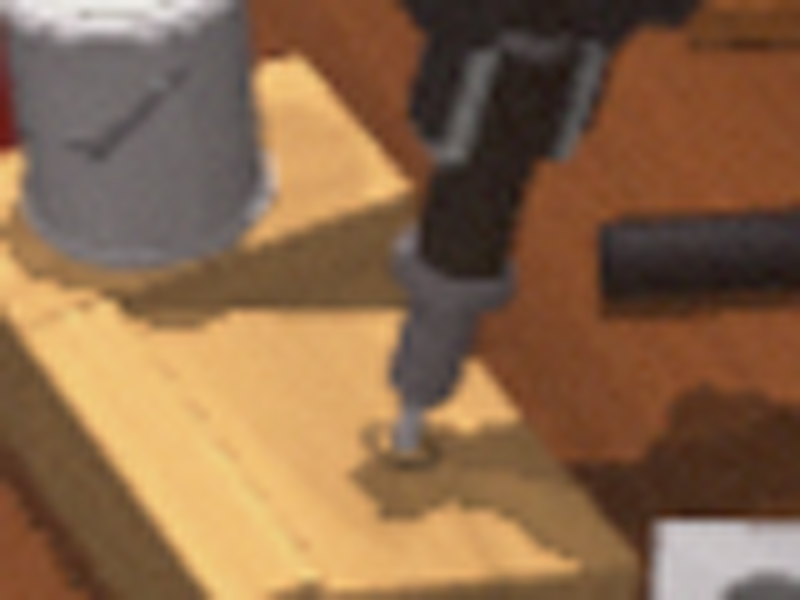

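View pics/z_side6.png

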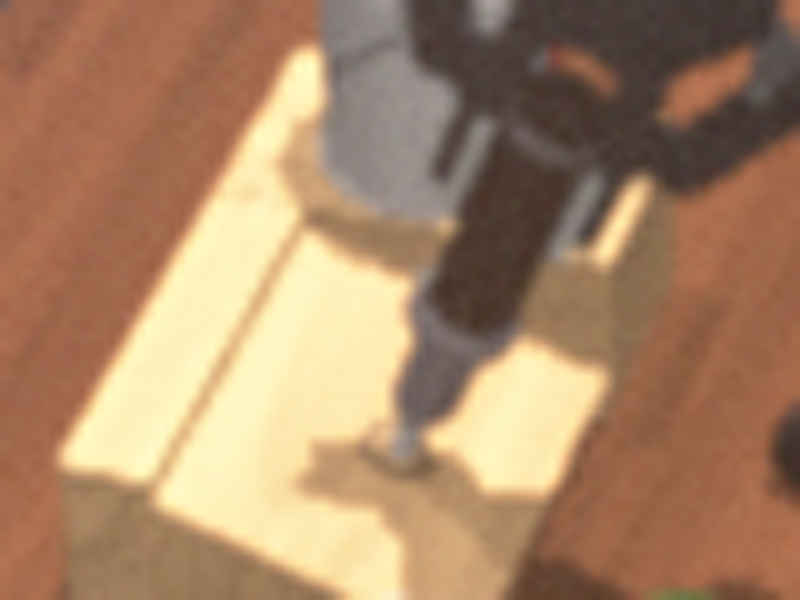

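View pics/zw6.png

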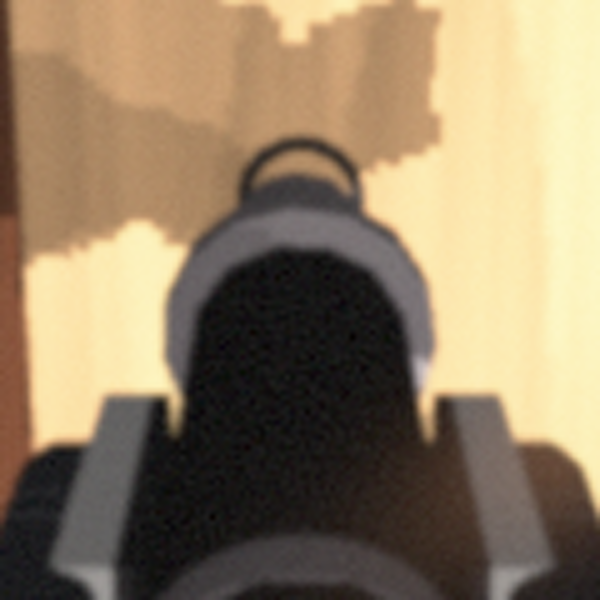

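>>> {"method": "step_arm", "body": {"moves": [[0,0,0,0,0.1,0,1],[0,0,0,0,0.2,0,1],[0,0,0,0,0.3,0,1],[0,0,0,0,0.3,0,1],[0,0,0,0,0.3,0,1],[0,0,0,0,0.3,0,1]]}}

```text
t: 9.07
tcp_pos: [0.5383, -0.1779, 0.1498]
tool_rot: [-0.693, -0.14, -0.106, 0.699]
force: [-1.7, -0.5, 1.0]
finger_gap: 0.313
```

```bash
cat > m.py <<'E'
from tri import *
np.set_printoptions(suppress=True,precision=4)
import sys
F=[]
for i in range(8):
    x=sense();F.append((x['force']-[.3,0,-1.44])@N); snapshot('scene')
T=R.from_quat(x['tool_rot']);print('axial N',np.round(F,2),np.mean(F),'lateral', T.inv().apply(x['tcp_pos']-SP)*1000,x['t'],x['finger_gap'])
pl(SP+.117*N,RT)
E
python3 m.py
```

```text
axial N [3.01 3.42 3.59 3.   3.13 3.24 3.92 3.42] 3.342109750877344 lateral [   0.26   -118.3461    0.1344] 9.425 0.3150936866515003
turn [-0.0001  0.0002  0.0006] shift cm [-0.027  0.139 -0.004]
```

>>> {"method": "step_arm", "body": {"moves": [[0,0,0,0,0.05,0,1],[0,0,0,0,0.1,0,1],[0,0,0,0,0.1,0,1],[0,0,0,0,0.1,0,1],[0,0,0,0,0.1,0,1],[0,0,0,0,0.1,0,1]]}}

```text
t: 10.22
tcp_pos: [0.5386, -0.1779, 0.1489]
tool_rot: [-0.693, -0.14, -0.106, 0.699]
force: [-1.9, -0.1, 0.8]
finger_gap: 0.316
```

```bash
python3 m.py; python3 - <<'E'
from tri import *
for n in ['scene','side']:
    s=shot(n,n+'7.png');u,v=proj(s,SP).round().astype(int)
    cv2.imwrite('pics/z_'+n+'7.png',cv2.resize(s['frame'][v-45:v+15,u-40:u+40,::-1],None,fx=10,fy=10,interpolation=cv2.INTER_CUBIC))
x=sense();T=R.from_quat(x['tool_rot']).as_matrix();W=cloud(ld('scene7.png'))
print('tilt err deg',np.degrees(np.arccos(-T[:,1]@N)),x['qd'].round(4))
# probe axis from both clouds: orientation check
a=ld('scene7.png');b=ld('side7.png')
for z in (-38,0,95): 
    X=x['tcp_pos']+T@np.array([0,(63-z)/1000,0]);print(z,proj(a,X),proj(b,X))
E
```

```text
axial N [2.91 4.56 4.07 3.41 2.64 1.93 3.61 3.47] 3.325657462544865 lateral [   0.2943 -117.345     0.0861] 10.575 0.31640284271504354
turn [-0.0002  0.0002  0.0004] shift cm [-0.022  0.035 -0.009]
tilt err deg 0.028502350890849196 [ 0.0013 -0.0013  0.0008 -0.0003  0.0022 -0.0001]
-38 [241.75880941 184.5481546 ] [283.14340426 185.27296691]
0 [245.01254056 173.59944917] [287.18781149 176.84314154]
95 [253.5968285  144.71358383] [297.99627572 154.31487942]
```

View pics/z_scene7.png

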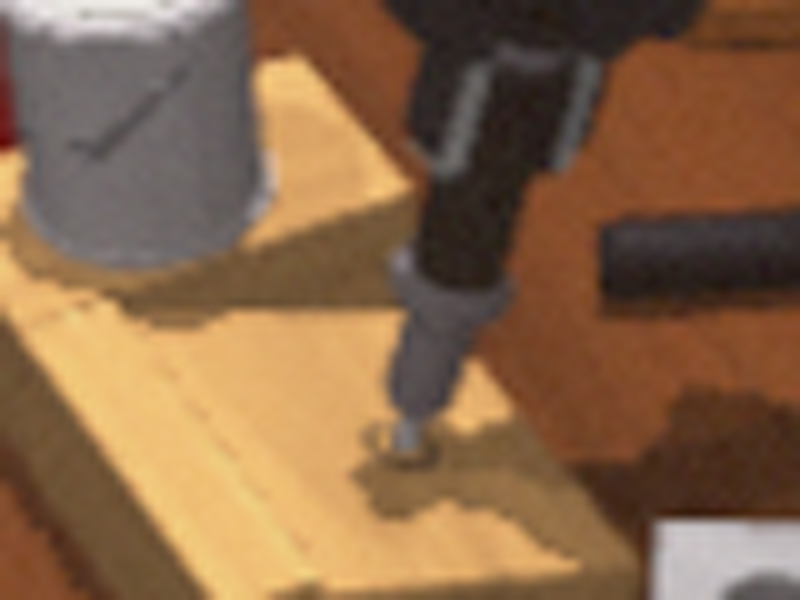

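View pics/z_side7.png

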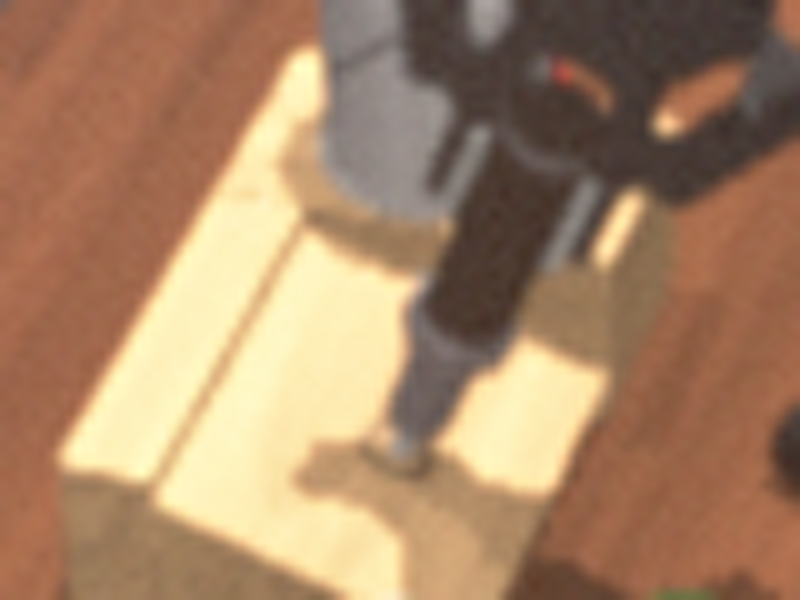

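View pics/scene7.png

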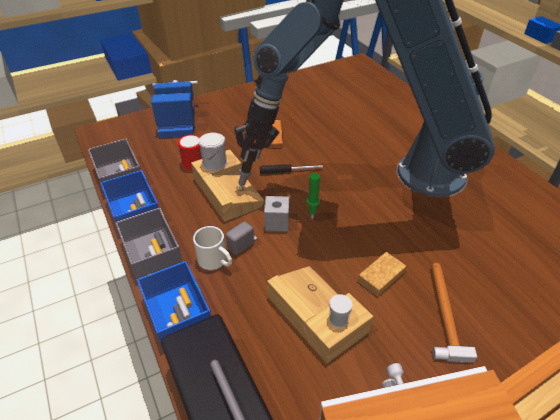

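```bash
python3 -c "
from station import *
print(sign_off())"
```

```text
the job is handed in; nothing more can be done
None
```

I tested the right sill. It carries the 76 mm wide paint tin; the jar is on the left sill. I lifted the probe straight out of its stand and set its tip on the right sill's pencilled ring. I handed the job in at about 10.7 s, still holding the probe there.

Last checks:
- **Square to the face:** the tool is within 0.03° of the face direction I worked out. That direction combines the stated 20° slope with a heading I measured to about 1°.
- **On the ring:** the gripper is about 0.3 mm off the line through my measured ring centre. The scene and side pictures show the tip inside the ring, within about 1 mm of its centre.
- **Half way in:** the distance travelled puts the tip about 7.7 mm in. The last force readings averaged 3.3 N, which means about 7 mm. They were noisy, from 1.9 to 4.6 N. Earlier force readings carried forward gave 8–9 mm, so my estimate is about 8 mm, give or take 1.5 mm.
- **Steady, nothing else moved:** the joint speeds were close to zero and the grip was holding. The other items look unmoved in the last scene picture.

One check disagreed. With the probe held above the ring, the scene and side cameras put the aim about 1.4 mm sideways from what the wrist camera showed. I followed the wrist camera because its view of the ring and dot was sharper.

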